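# Press a sample carrier down and slide it home under the leaf spring

## Robot

A 6-joint arm with a two-finger parallel gripper is mounted at the origin on a cart in front of the work surface, level with it; the furniture and walls round the work are solid. World frame = base frame: x ahead of the robot, y to its left, z up, the work surface at z = 0. Lengths are in m, angles in degrees, forces in N, time in s.
With the tool pointing down it reaches from about 0.4 to 0.825 m from the base axis. Payload 7 kg.
Tool frame: the origin (TCP) lies at the centre of the arm's flange, where the gripper is bolted on; the fingertips stand 178 mm ahead of it and the grasp point (between the pads) lies 159 mm ahead of it (tip_reach is the distance from the TCP to the fingertips, in m); z points along the fingers, y is the line along which they close (so a half turn about z gives the same grasp; the last joint's range is limited). The gripper opens to 88 mm and grips with 3 to 60 N. Pads are 19 mm wide; open, the fingers measure 130 mm over their backs; the gripper's body (78 mm by 193 mm) begins 47 mm behind the grasp point.
Start: joints at [-56.03, 20.546, 0.682, 0, -70.136, -16.507], TCP at [0.203, -0.644, 0.405] pointing down, gripper open.
Joint ranges: [-176.03, 176.03], [-82.01, 121.73], [-58.28, 71.71], [-173.87, 95.51], [-174.79, -0.11], [-173.66, 173.66]. Speed limits (degrees/s): [136.94, 136.94, 172.46, 180, 180, 180].

## Interface

Orientations are given as [roll, pitch, yaw] about the fixed x, y, z axes, in that order (R = Rz(yaw) Ry(pitch) Rx(roll)).
In Python, from plant import * gives the robot as it stands.
- The arm moves only by the shell command python3 -m handwheel 'ROWS'. ROWS is JSON, a list of rows, each a list of 7 numbers: the opening, from -1 (shut) to 1 (fully open), then the shift along the tool's x, y, z as a fraction of full scale, then the turn, a rotation vector about the tool's x, y, z as a fraction of full scale. A call has 1 to 5 rows; each row shifts and turns the commanded pose from where the row before left it, along the tool's axes as they then stand; what a row does not reach is not made up. Full scale, the value 1, is 0.025 m for a shift and 6 degrees for a turn. A row lasts 1/8 s, in which the tool goes at most 62.5 mm and 10.7 degrees, less where a joint would pass 70% of its speed; a pose out of reach is approached as far as the arm can. A call with a number of a shift or a turn outside -1 to 1 is refused whole. A call with a gripper value outside its range is refused whole. The fingers move at their own pace and stop on an object; the grip force is fixed at half the most. Time passes only in rows, so rows that do not move let the fingers close. It gives the time, the measured TCP pose, the force, the opening and the grip force at its end, in the units of the state.
- get_obs(): the state, without advancing time (a new reading comes with each control period).
- snapshot(name): name is "scene" or "top"; returns a dict with "color" (420x560x3 uint8, red, green, blue), "fx", "fy", "cx", "cy" (pixels), "R" (3x3) and "t" (3): a world point X has camera coordinates R X + t. Camera axes: x right, y down, z forward; pixel columns grow to the right and rows downward; lengths in m; the calibration is good to about 2 mm. A picture is of the moment at which its call begins. There is no depth.
- close_job(): hands the job in; it is judged then, once.
The state is a dict: "clock": time; "joint_pos": joint angles; "qvel": joint speeds; "tau": joint torques, N m; "tool_pos": TCP position; "orientation": TCP orientation; "force": force on the tool from outside, world axes, zero at the start; "moment": the same for the moment, N m; "opening": finger opening in m; "gripper_force": force on a finger pad.
Only numpy, scipy, OpenCV 4.12 (cv2) and the standard library are available. Lean on these libraries where they do the work, as an engineer would, in place of code of your own. Each camera call takes 0.05 s, during which the arm holds its last target. There are 200 camera calls.

## Task

Load the sample carrier into its holder with the fingertips only: press down hard on the carrier just behind its ridge so that the sprung platform sinks, and keep pressing while you push the carrier under the side lips and on under the leaf spring until it is fully home against the end stop and the platform has popped back up behind it. Do not lift the carrier or bend the leaf up by hand, leave the bottles, jars and other vessels around it where they stand, and finish clear of everything.

Things in the scene. Friction and masses are not known exactly. Their poses are not given: they have to be found in the camera images.
- holder: Fixed aluminium holder 188 x 90 mm, a channel on a grey plinth. Origin: centre of underside, on the table; carrier slides home along +x, z up. In mm: side rails inner faces y +-33.5, tops z 50; platform x -85 to 1 at the loading end, behind it a fence (x -94 to -87, top z 48); fixed floor (top z 37.2) x 2 to 86; end stop face x 86, top z 52.
- lips (a point): Start of the two side lips, mid-channel, level with their underside (holder x 5, y 0, z 48.5 mm). The lips run from holder x 5 to 35 mm, reach 7 mm inward over the channel from each rail, tops z 53 (screw heads 55.5), and leave 53 mm open between them for the fingertips. Axes as the holder.
- bridge (a point): Middle of the underside of the bridge that carries the leaf spring (holder x 55, y 0, z 59 mm). The bridge spans the channel from holder x 48 to 62 mm, top z 66 (screw heads 68.5). Axes as the holder.
- home (a point): Where the carrier's origin lies when it is fully home: nose against the end stop, flat on the fixed floor (holder x 46, y 0, z 37.2 mm). Its tail is then 5 mm past the platform, which springs up behind it. Axes as the holder.
- carrier: Loose aluminium plate 80 (x) x 64 (y) x 8 (z) mm, 80 to 170 g, two round white samples near its front. Origin: centre of underside; +x its front, along the holder's +x. A crosswise ridge (x -10 to -4 mm, 40 mm wide, top z 16) stands on it. It starts on the raised platform, origin about holder x -42, z 44, too high for the lips: it must sink at least 4 mm.
- finger_step (a point): Middle of the flat ribbed finger step on the carrier's top, behind the ridge (carrier x -24, y 0, z 8 mm; the step runs from x -40 to -10 and over the full width). Press down here and push forward against the ridge's rear face (carrier x -10). Axes as the carrier.
- platform (a joint): Sprung platform under the carrier at the loading end; depression in m: 0 up (top z 44 mm in the holder's frame), 0.006 fully down (top z 38 mm). The spring needs about 5 N to start and 10 N for fully down; a downward press of 12 to 20 N keeps it down while sliding, and the push forward then takes up to about 20 N.
- leaf (a joint): Steel leaf spring 14 mm wide, hinged at holder x 56, z 59 mm under the bridge, slanting down and forward to a tip at x 76, z 39 mm. Angle in rad: 0 at rest, about 0.27 riding on top of the carrier, pressing on it with some 5 N. The carrier's nose lifts it by itself.
- jar: Bystander: clear specimen jar with black lid, 50 mm wide, 65 mm high, near the loading end of the holder. Origin: centre of its underside.
- drops: Bystander: small dropper bottle with white cap, 26 mm wide, 47 mm high, near the loading end. Origin: centre of its underside.
- amber: Bystander: brown bottle, 45 mm wide, 89 mm high, beyond the end stop. Origin: centre of its underside.
- crimp_vial: Bystander: vial, 22 mm wide, 35 mm high, beyond the end stop. Origin: centre of its underside.
- beaker_flask: Bystander: clear flask, 68 mm wide, 141 mm high, to the right of the hotplate. Origin: centre of its underside.
- cup: Bystander: white crucible, 83 mm wide, 58 mm high, at the right, next to the fixed glass aspirator bottle, which stands 360 mm tall at the table's right edge: swing the arm clear of that. Origin: centre of its underside.
Mind the look-alikes: they are no part of the job. There is more than one size of the carrier; the one meant has the size given above.

How it is judged (in metres and radians):
On the way, in this order (a step that is already met when the one before it is completed fails the run):
1. the carrier is pressed down on the platform at the loading end (value of joint platform above 0.004 m and x of carrier in the frame of holder below -0.015 m), for 0.05 s.
2. pressed down, it slides in under the side lips (value of joint platform above 0.003 m and x of carrier in the frame of holder above -0.012 m and contact force between the fingers and carrier above 5 N), for 0.05 s.
3. it has passed under the leaf spring, which rides on it (value of joint leaf above 0.1 rad and x of carrier in the frame of holder above 0.035 m), for 0.05 s.
At the end, for the whole second after the job is handed in: The carrier lies flat on the holder's fixed floor, within 3 mm of the end stop, at rest, with the leaf spring riding on it (raised more than 0.1 rad) and the platform up again behind it (within 1.5 mm) (x of carrier in the frame of holder between 0.043 and 0.049 m and z of carrier in the frame of holder below 0.0395 m and angle between carrier's own z axis and vertical below 0.05 rad and value of joint leaf above 0.1 rad and value of joint platform below 0.0015 m and linear speed of carrier below 0.01 m/s); the robot touches nothing.
It fails at once if the carrier is lifted (more than 6 mm above its starting height) or tipped (z of carrier in the frame of holder above 0.05 m or angle between carrier's own z axis and vertical above 0.3 rad).
It fails at once if the leaf spring is bent up by hand (value of joint leaf above 0.7 rad).
It fails at once if a bystander is moved more than 25 mm or knocked over (distance of any of jar, drops, amber, crimp_vial, beaker_flask, cup from where it was at the start of the episode above 0.025 m or angle between any of jar, drops, amber, crimp_vial, beaker_flask, cup's own z axis and vertical above 0.5 rad).
It also fails if it takes over 58 s, if anything falls off the work surface, if the arm or the gripper's body presses on something with over 40 N, if the wrist force passes 120 N, or if a joint passes its speed limit or range.

## Working session

There is one attempt and no reset: what is moved stays moved. The work goes in short steps, Python scripts to look and compute and a shell command to move; the robot and the scene stay as the last step left them, time stands still between calls to the robot, and variables do not carry over. Pictures are saved under pics/ and viewed, at most 10 in all, crops included, and the job is handed in when it is done.

```bash
mkdir -p pics; python3 - <<'E'
from plant import *
import cv2,pickle
for n in("scene","top"):
    s=snapshot(n); pickle.dump(s,open(f"pics/{n}.pkl","wb"))
    cv2.imwrite(f"pics/{n}0.png",cv2.resize(s["color"][:,:,::-1],(800,600),interpolation=cv2.INTER_CUBIC))
    print(n,s["fx"],s["cx"],s["cy"],s["R"],s["t"])
o=get_obs();print(o)
E
```

```text
scene 476.3115566251399 273.69778636770525 206.23725081931568 [[-0.51031541 -0.8599642  -0.00630517]
 [-0.63107292  0.3794486  -0.67658386]
 [ 0.58423039 -0.34129216 -0.73633859]] [0.37181198 0.33138041 1.10167994]
top 399.7428313291419 283.1851864883339 206.98507282423412 [[-0.01525198 -0.99981251 -0.01192952]
 [-0.98880683  0.01685293 -0.14824655]
 [ 0.14841981  0.00953494 -0.98887848]] [0.14563842 0.52412938 0.82407653]
{'clock': 0.1, 'joint_pos': array([-5.60284609e+01,  2.05884662e+01,  6.37019654e-01, -1.90851226e-02,
       -7.01355046e+01, -1.65070139e+01]), 'qvel': array([-0.06074191, -0.11783721,  0.02822332,  0.00156105, -0.01284366,
       -0.06591548]), 'tau': array([-1.88052189e-03, -5.84160161e+01,  2.93751758e+01,  7.01550901e+00,
        1.01514818e-02, -9.80560571e-05]), 'tool_pos': array([ 0.20252344, -0.64371035,  0.40378389]), 'orientation': array([ 1.79911534e+02, -7.50567000e-03, -1.62541968e+02]), 'force': array([-0.49096649, -0.05931368, -0.34252646]), 'moment': array([-0.01749797,  0.00774943, -0.0210587 ]), 'gripper_force': 0.0, 'opening': 0.08783632367895952}
```

View pics/scene0.png

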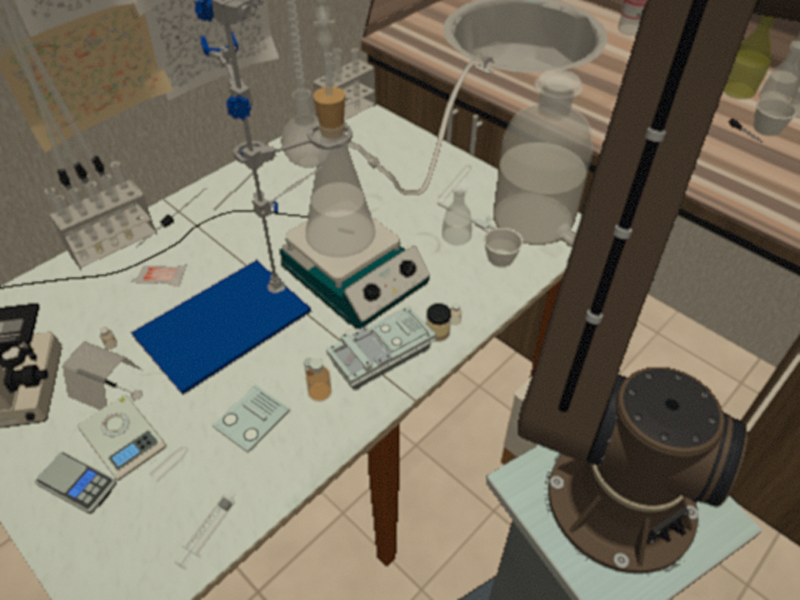

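View pics/top0.png

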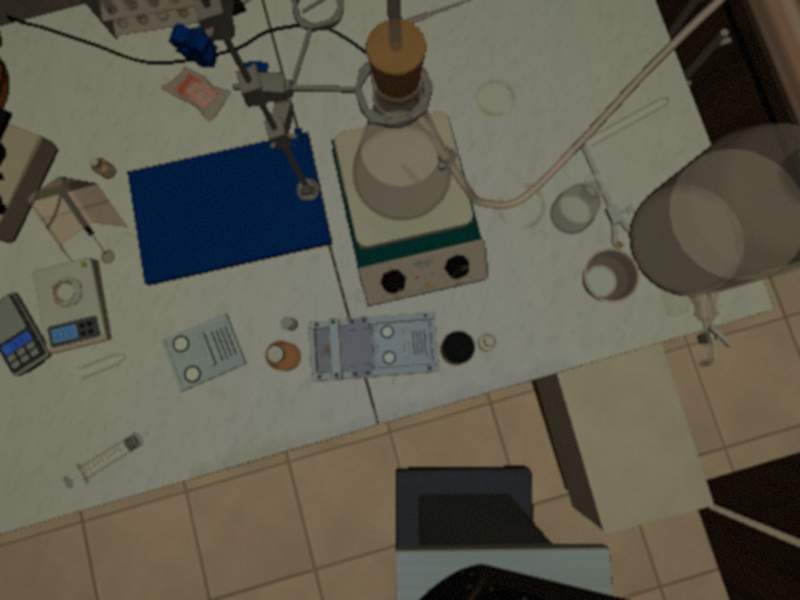

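The top view shows two possible carriers. One is the plate lying on the table at (204,352), a larger look-alike. The other is the plate in the holder at (405,340), between the jar at (458,347) and the amber bottle at (283,355). By the description I choose the one in the holder, and I'll check it close up.

```bash
python3 - <<'E'
import cv2,pickle,numpy as np
t=pickle.load(open("pics/top.pkl","rb"))["color"][212:274,205:365,::-1]
s=pickle.load(open("pics/scene.pkl","rb"))["color"][210:275,220:348,::-1]
a=cv2.resize(t,(800,310),interpolation=cv2.INTER_CUBIC)
b=cv2.resize(s[:46],(800,288),interpolation=cv2.INTER_CUBIC) if 0 else cv2.resize(s,(571,290),interpolation=cv2.INTER_CUBIC)
c=np.zeros((600,800,3),np.uint8);c[:310]=a;c[310:,:571]=b
cv2.imwrite("pics/crop1.png",cv2.convertScaleAbs(c,alpha=1.4))
E
```

```text
(no output)
```

View pics/crop1.png

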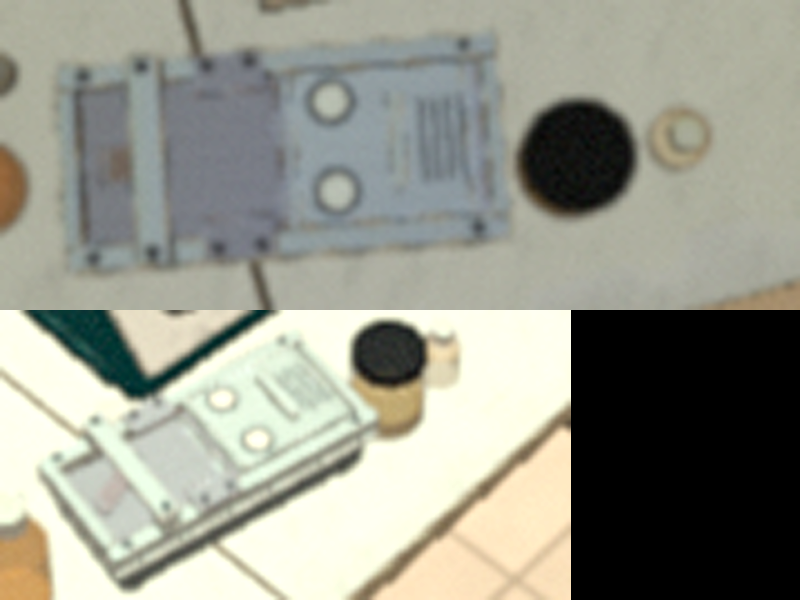

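The crop confirms the choice: the plate in the holder fills the channel and has two samples at (330,101) and (337,190), the ridge at about (398,140) and the ribs at 420-465. Its front faces the bridge at x≈150 in the crop, so holder +x points left. Next I fit the pose.

```bash
cat > h.py <<'E'
import pickle,numpy as np
from scipy.optimize import least_squares
C={n:pickle.load(open(f"pics/{n}.pkl","rb")) for n in("top","scene")}
def proj(n,X):
    c=C[n];p=np.atleast_2d(X)@c["R"].T+c["t"]
    return np.c_[c["fx"]*p[:,0]/p[:,2]+c["cx"],c["fy"]*p[:,1]/p[:,2]+c["cy"]]
def H(p,L):
    c,s=np.cos(p[2]),np.sin(p[2]);L=np.atleast_2d(L)/1000
    return np.c_[p[0]+c*L[:,0]-s*L[:,1],p[1]+s*L[:,0]+c*L[:,1],L[:,2]]
def ray(n,uv,z):
    c=C[n];d=c["R"].T@np.array([(uv[0]-c["cx"])/c["fx"],(uv[1]-c["cy"])/c["fy"],1]);o=-c["R"].T@c["t"]
    return o+d*(z-o[2])/d[2]
tp=lambda u,v:(205+u/5-.4,212+v/5-.4)
sp=lambda u,v:(220+u/4.461-.4,210+(v-310)/4.461-.4)
E
python3 - <<'E'
from h import *
P=np.array([tp(58,65),tp(70,272),tp(495,35),tp(510,237)]);L=np.array([[94,-45,50],[94,45,50],[-94,-45,50],[-94,45,50]])
S=np.array([sp(40,467),sp(118,575),sp(290,335),sp(378,412)])
LS=L
f=lambda p:np.r_[(proj("top",H(p,L))-P).ravel()]
g=lambda p:np.r_[(proj("scene",H(p,LS))-S).ravel()]
for k in(f,g,lambda p:np.r_[f(p),g(p)]):
    r=least_squares(k,[.6,0,1.6]);print(r.x,np.degrees(r.x[2]),r.fun.round(1))
p=r.x
print("bridge ends px (exp ~132,62 158,60 / 145..)",(proj("top",H(p,[[62,-45,66],[48,-45,66],[62,45,66],[48,45,66]]))-[204.6,211.6])*5)
def loc(w): 
    d=(w[:2]-p[:2]);c,s=np.cos(p[2]),np.sin(p[2]);return np.round([1000*(c*d[0]+s*d[1]),1000*(-s*d[0]+c*d[1])],1)
for nm,uv,z in(("samp",(330,101),.053),("samp",(337,190),.053),("ridge top",(390,92),.06),("ridge bot",(406,190),.06),("jar",(578,157),.065),("drops",(683,133),.047)):
    w=ray("top",tp(*uv),z);print(nm,w.round(4),loc(w))
E
```

```text
[0.45130374 0.1845082  1.62888187] 93.32805659903687 [-0.4 -0.6 -0.7  0.7  0.3 -1.2  0.8  1. ]
[0.4455135  0.18962066 1.66731153] 95.52991406827178 [-1.2  0.7  0.6 -0.7  0.  -1.6  0.6  1.4]
[0.44974841 0.18610403 1.64181694] 94.0691816140222 [-1.4  0.7 -1.2  2.  -0.7 -1.   0.3  1.2 -0.8 -1.7  0.1 -2.9  1.1 -2.7
  1.1  0.6]
bridge ends px (exp ~132,62 158,60 / 145..) [[120.38054895  58.00235636]
 [153.8104074   55.08268002]
 [134.82277761 275.27833356]
 [168.79767018 272.30724827]]
samp [0.472  0.1644 0.053 ] [-23.2 -20.6]
samp [0.4346 0.1618 0.053 ] [-23.1  16.9]
ridge top [0.4747 0.1389 0.06  ] [-48.8 -21.6]
ridge bot [0.4338 0.1329 0.06  ] [-51.9  19.7]
jar [0.4461 0.0615 0.065 ] [-124.    12.5]
drops [0.4565 0.0154 0.047 ] [-170.7    5.4]
```

```bash
python3 - <<'E'
from h import *
ent=[((83,75),0,-1,50,None),((94,258),0,1,50,None),((463,44),1,-1,50,None),((480,227),1,1,50,None),
((205,65),2,-1,55.5,None),((218,247),2,1,55.5,None),((248,60),3,-1,55.5,None),((262,243),3,1,55.5,None),((141,65),4,-1,68.5,55),((152,252),4,1,68.5,55)]
uv=np.array([tp(*e[0]) for e in ent])
cor=np.array([tp(58,65),tp(70,272),tp(495,35),tp(510,237)]);L=np.array([[94,-45,50],[94,45,50],[-94,-45,50],[-94,45,50]])
def f(q):
    pts=[[55 if e[1]==4 else q[3+e[1]],e[2]*(q[7] if e[1]!=4 else q[8]),e[3]] for e in ent]
    return np.r_[(proj("top",H(q,pts))-uv).ravel(),.5*(proj("top",H(q,L))-cor).ravel()]
r=least_squares(f,[.45,.185,1.63,85,-80,30,10,39,39]);print(r.x,np.degrees(r.x[2]),r.fun.round(1))
p=r.x
print("scene corners pred (crop px)",((proj("scene",H(p,L))-[219.6,209.6])*4.461+[0,310]).round(),"meas 40,467 118,575 290,335 378,412")
def loc(w):
    d=(w[:2]-p[:2]);c,s=np.cos(p[2]),np.sin(p[2]);return np.round([1000*(c*d[0]+s*d[1]),1000*(-s*d[0]+c*d[1])],1)
for nm,q,z in(("samp",(330,101),.053),("samp",(337,190),.053),("ridge",(390,92),.06),("ridge",(406,190),.06)):
    print(nm,loc(ray("top",tp(*q),z)))
for nm,q,z in(("hp front bottom l",(372,304),.03),("hp front r",(486,275),.03),("plate edge l",(362,250),.1),("plate edge r",(478,222),.1),("flask low",(400,217),.13),("rodfoot",(308,200),.01)):
    print(nm,ray("top",(q[0]*.7,q[1]*.7),z).round(3))
# hotplate height from scene plate corner (352,292)/(430,260 ) and top (362,250)/(478,222)
for a,b in(((362,250),(350,293)),((478,222),(401,243))):
    for z in(.05,.07,.09,.11): print(z,ray("top",(a[0]*.7,a[1]*.7),z)[:2].round(3),ray("scene",(b[0]*.7,b[1]*.7),z)[:2].round(3))
E
```

```text
[  0.45177158   0.18477381   1.63498674  82.15958382 -79.98639422
  29.5367553   11.2061917   38.49838921  38.62415567] 93.67783986616102 [ 0.1  0.  -0.1 -0.1  0.1  0.1 -0.1 -0.1  0.1 -0.2 -0.1  0.1  0.1  0.1
 -0.1  0.2  0.   0.   0.1  0.  -0.3 -0.3 -0.4  0.4  0.  -0.8  0.4  0.3]
scene corners pred (crop px) [[ 37. 455.]
 [118. 558.]
 [296. 320.]
 [383. 412.]] meas 40,467 118,575 290,335 378,412
samp [-21.6 -18.9]
samp [-21.8  18.6]
ridge [-47.2 -20. ]
ridge [-50.6  21.3]
hp front bottom l [0.516 0.187 0.03 ]
hp front r [0.558 0.012 0.03 ]
plate edge l [0.584 0.196 0.1  ]
plate edge r [0.622 0.03  0.1  ]
flask low [0.623 0.141 0.13 ]
rodfoot [0.689 0.29  0.01 ]
0.05 [0.596 0.2  ] [0.584 0.179]
0.07 [0.591 0.199] [0.568 0.187]
0.09 [0.587 0.197] [0.551 0.195]
0.11 [0.582 0.195] [0.534 0.203]
0.05 [0.636 0.024] [0.656 0.018]
0.07 [0.631 0.026] [0.638 0.029]
0.09 [0.625 0.029] [0.619 0.041]
0.11 [0.619 0.031] [0.601 0.052]
```

```bash
python3 - <<'E'
from h import *
for u,v in((500,230),(535,245),(575,240),(580,235)): print("asp base scene",ray("scene",(u*.7,v*.7),0).round(3))
for u,v in((632,240),(680,292),(700,290)): print("asp top-cam z .2/.0",ray("top",(u*.7,v*.7),.2).round(3),ray("top",(u*.7,v*.7),0).round(3))
y=np.radians(-162.54);X=np.array([np.cos(y),np.sin(y)]);Y=np.array([np.sin(y),-np.cos(y)])
P=[np.array([.2025,-.6437]),np.array([.27,-.36]),np.array([.40,-.12]),np.array([.456,.122])]
for a,b in zip(P,P[1:]): print((b-a)@X,(b-a)@Y,np.linalg.norm(b))
E
```

```text
asp base scene [ 0.622 -0.224  0.   ]
asp base scene [ 0.543 -0.261  0.   ]
asp base scene [ 0.509 -0.347  0.   ]
asp base scene [ 0.516 -0.368  0.   ]
asp top-cam z .2/.0 [ 0.567 -0.148  0.2  ] [ 0.616 -0.228  0.   ]
asp top-cam z .2/.0 [ 0.501 -0.201  0.2  ] [ 0.531 -0.297  0.   ]
asp top-cam z .2/.0 [ 0.503 -0.226  0.2  ] [ 0.534 -0.328  0.   ]
-0.14951137031394923 0.2503762970946834 0.45
-0.1960200420716675 0.18993720832480848 0.417612260356422
-0.12602954974216293 0.21404801468779772 0.4720381340527479
```

```bash
M="python3 -m handwheel"
$M '[[-1,-0.6,1,0,0,0,0],[-1,-0.6,1,0,0,0,0],[-1,-0.6,1,0,0,0,0],[-1,-0.6,1,0,0,0,0],[-1,-0.6,1,0,0,0,0]]'
$M '[[-1,-0.6,1,0,0,0,0],[-1,-0.6,1,0,0,0,0],[-1,-0.6,1,0,0,0,0],[-1,-0.6,1,0,0,0,0],[-1,-0.6,1,0,0,0,0]]'
$M '[[-1,-0.98,0.95,0,0,0,0],[-1,-0.98,0.95,0,0,0,0],[-1,-0.98,0.95,0,0,0,0],[-1,-0.98,0.95,0,0,0,0]]'
$M '[[-1,-0.98,0.95,0,0,0,0],[-1,-0.98,0.95,0,0,0,0],[-1,-0.98,0.95,0,0,0,0],[-1,-0.98,0.95,0,0,0,0]]'
$M '[[-1,-0.56,0.95,0,0,0,0],[-1,-0.56,0.95,0,0,0,0],[-1,-0.56,0.95,0,0,0,0],[-1,-0.56,0.95,0,0,0,0]]'
$M '[[-1,-0.56,0.95,0,0,0,0],[-1,-0.56,0.95,0,0,0,0],[-1,-0.56,0.95,0,0,0,0],[-1,-0.56,0.95,0,0,0,0],[-1,-0.56,0.95,0,0,0,0]]'
$M '[[-1,0,0,0,0,0,-1],[-1,0,0,0,0,0,-1],[-1,0,0,0,0,0,-1],[-1,0,0,0,0,0,-1],[-1,0,0,0,0,0,-1]]'
$M '[[-1,0,0,0,0,0,-1],[-1,0,0,0,0,0,-1],[-1,0,0,0,0,0,-1],[-1,0,0,0,0,0,-1],[-1,0,0,0,0,0,-1]]'
$M '[[-1,0,0,0,0,0,-1],[-1,0,0,0,0,0,-1],[-1,0,0,0,0,0,-0.7],[-1,0,0,0,0,0,0]]'
cat > w.py <<'E'
from plant import *
import numpy as np
p=np.array([.45177,.18477]);a=1.634987
def show():
    o=get_obs();t=o["tool_pos"];c,s=np.cos(a),np.sin(a);d=t[:2]-p
    f=o["force"]
    print("t",o["clock"],"TCP",t.round(4),"rpy",o["orientation"].round(2),"holder x,y mm",1000*(c*d[0]+s*d[1]),1000*(-s*d[0]+c*d[1]),"tip z",1000*(t[2]-.178),"F holder",c*f[0]+s*f[1],-s*f[0]+c*f[1],f[2],"open",o["opening"],o["joint_pos"].round(1))
if __name__=="__main__": show()
E
python3 w.py
```

```text
clock: 0.72
tool_pos: [0.2366, -0.5011, 0.4043]
orientation: [180.0, -0.0, -162.5]
force: [-0.3, -0.3, 0.3]
opening: 0.043
gripper_force: 0.0
clock: 1.35
tool_pos: [0.2706, -0.3594, 0.4044]
orientation: [180.0, -0.0, -162.5]
force: [0.5, -0.5, -0.2]
opening: 0.0006
gripper_force: 0.0
clock: 1.85
tool_pos: [0.3357, -0.2393, 0.4046]
orientation: [180.0, 0.0, -162.5]
force: [0.9, 0.1, 0.5]
opening: -0.0001
gripper_force: 0.0
clock: 2.35
tool_pos: [0.4007, -0.1192, 0.4046]
orientation: [180.0, -0.0, -162.5]
force: [-0.0, -1.7, -0.4]
opening: 0.0005
gripper_force: 0.0
clock: 2.85
tool_pos: [0.4254, -0.012, 0.4045]
orientation: [180.0, -0.0, -162.5]
force: [-0.0, -0.1, -0.7]
opening: -0.0002
gripper_force: 0.0
clock: 3.48
tool_pos: [0.4566, 0.1222, 0.4044]
orientation: [180.0, -0.0, -162.5]
force: [0.3, 0.1, -0.1]
opening: 0.0007
gripper_force: 0.0
clock: 4.1
tool_pos: [0.4564, 0.1213, 0.4044]
orientation: [180.0, -0.0, -132.3]
force: [0.6, 0.1, -0.4]
opening: 0.0001
gripper_force: 0.0
clock: 4.72
tool_pos: [0.4564, 0.1213, 0.4044]
orientation: [180.0, -0.0, -102.3]
force: [0.1, 0.3, -0.7]
opening: 0.0003
gripper_force: 0.0
clock: 5.22
tool_pos: [0.4565, 0.1213, 0.4045]
orientation: [180.0, -0.0, -86.4]
force: [0.3, 0.5, -0.1]
opening: 0.0007
gripper_force: 0.0
t 5.225 TCP [0.4565 0.1213 0.4045] rpy [ 1.7997e+02 -1.0000e-02 -8.6370e+01] holder x,y mm -63.6166425864159 -0.6076743359369006 tip z 226.4505393333056 F holder 0.4858520537368325 -0.2901927258116169 -0.09492314705389548 open 0.0006777732762683419 [ 38.8   1.1 -23.9  -0.  -65.  -35.2]
```

```bash
M="python3 -m handwheel"
$M '[[-1,0.1,0.02,1,0,0,0],[-1,0,0,1,0,0,0],[-1,0,0,1,0,0,0],[-1,0,0,1,0,0,0],[-1,0,0,1,0,0,0]]' >/dev/null
$M '[[-1,0,0,0.8,0,0,0],[-1,0,0,0.5,0,0,0],[-1,0,0,0.2,0,0,0],[-1,0,0,0,0,0,0]]' >/dev/null
python3 - <<'E'
from w import *
import cv2
show()
t=snapshot("top")["color"][190:274,205:365,::-1];s=snapshot("scene")["color"][190:275,220:348,::-1]
c=np.zeros((600,800,3),np.uint8);c[:315,:600]=cv2.resize(t,(600,315),interpolation=2);c[315:,:429]=cv2.resize(s,(429,285),interpolation=2)
cv2.imwrite("pics/c2.png",cv2.convertScaleAbs(c,alpha=1.4))
E
```

```text
t 6.35 TCP [0.4564 0.119  0.2423] rpy [-180.     -0.    -86.35] holder x,y mm -65.9726495205657 -0.4051674568613757 tip z 64.29894102560644 F holder 0.08654376239250271 0.1340665649521207 0.7590198294207489 open 0.00020143531677097 [ 38.6  11.7 -36.5   0.  -41.8 -35. ]
```

View pics/c2.png

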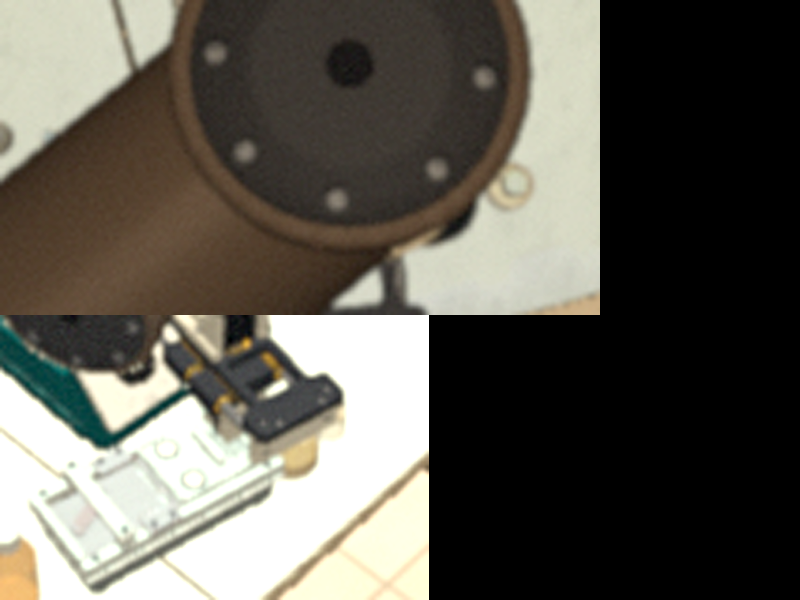

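The scene crop shows the closed fingertips at (230,425), just behind the ridge at (205,445) and above the finger step. The jar at (300,455) is clear. I'll now lower to contact in small steps.

```bash
M="python3 -m handwheel"
$M '[[-1,0,0,0.4,0,0,0],[-1,0,0,0.08,0,0,0],[-1,0,0,0,0,0,0]]' >/dev/null; python3 w.py
$M '[[-1,0,0,0.08,0,0,0],[-1,0,0,0,0,0,0]]' >/dev/null; python3 w.py
$M '[[-1,0,0,0.08,0,0,0],[-1,0,0,0,0,0,0]]' >/dev/null; python3 w.py
```

```text
t 6.825 TCP [0.4562 0.1189 0.2301] rpy [ 1.7997e+02 -2.0000e-02 -8.6330e+01] holder x,y mm -66.063060732906 -0.16669384120476977 tip z 52.094005427736015 F holder 0.8719904983276524 1.9926760719511056 2.0145671077387224 open 0.0006275795420020196 [ 38.6  12.8 -37.3  -0.  -40.  -34.9]
t 7.075 TCP [0.4562 0.1188 0.2282] rpy [179.99  -0.   -86.34] holder x,y mm -66.09268302154355 -0.16002425330333309 tip z 50.18721269983858 F holder 0.6460060281710409 2.7206225773385455 4.276962175346034 open 0.0004936257196801474 [ 38.6  13.  -37.4  -0.  -39.7 -34.9]
t 7.325 TCP [0.4562 0.1188 0.2263] rpy [180.    -0.   -86.33] holder x,y mm -66.09813230789189 -0.22445312663237937 tip z 48.29341707514406 F holder 0.4158607021749414 3.495093127235123 5.7488681104191794 open 0.0005905567051893488 [ 38.6  13.1 -37.5   0.  -39.4 -34.9]
```

```bash
M="python3 -m handwheel"
$M '[[-1,0,0,0.08,0,0,0],[-1,0,0,0,0,0,0]]' >/dev/null; python3 w.py
$M '[[-1,0,0,0.06,0,0,0],[-1,0,0,0,0,0,0]]' >/dev/null; python3 w.py
$M '[[-1,0,0,0.04,0,0,0],[-1,0,0,0,0,0,0]]' >/dev/null; python3 w.py
```

```text
t 7.575 TCP [0.4562 0.1188 0.2244] rpy [-180.     -0.    -86.33] holder x,y mm -66.07297927665344 -0.22683275997813138 tip z 46.43910504074489 F holder 0.4019654598585521 3.744805134256031 7.153952792955766 open 0.000605066017015785 [ 38.6  13.3 -37.6   0.  -39.1 -34.9]
t 7.825 TCP [0.4562 0.1188 0.2241] rpy [-1.7997e+02 -1.0000e-02 -8.6300e+01] holder x,y mm -66.07709842814725 -0.23907247753569405 tip z 46.11152732441043 F holder -0.1465566938763947 8.805701339323843 23.439194249112358 open 0.0005735937883626954 [ 38.6  13.3 -37.7   0.  -39.  -34.9]
t 8.075 TCP [0.4562 0.1188 0.2239] rpy [-1.7995e+02 -1.0000e-02 -8.6270e+01] holder x,y mm -66.0792330602313 -0.23244622565020845 tip z 45.94502349736532 F holder -0.11327337595423004 12.887655629985106 35.62900834047783 open 0.00040384126230235936 [ 38.6  13.3 -37.7   0.1 -38.9 -34.9]
```

```bash
M="python3 -m handwheel"
$M '[[-1,0,0,-0.06,0,0,0],[-1,0,0,0,0,0,0]]' >/dev/null; python3 w.py
$M '[[-1,-0.1,0,0,0,0,0],[-1,-0.1,0,0,0,0,0],[-1,0,0,0,0,0,0]]' >/dev/null; python3 w.py
$M '[[-1,-0.1,0,0,0,0,0],[-1,-0.1,0,0,0,0,0],[-1,0,0,0,0,0,0]]' >/dev/null; python3 w.py
```

```text
t 8.325 TCP [0.4562 0.1188 0.2242] rpy [-1.7997e+02  1.0000e-02 -8.6310e+01] holder x,y mm -66.11302334260586 -0.16704707247290618 tip z 46.196332608758745 F holder 0.0011517585285134024 6.391327599422174 16.947448472347276 open 0.00033408027577811643 [ 38.6  13.3 -37.7   0.  -39.  -34.9]
t 8.7 TCP [0.4563 0.1233 0.2242] rpy [-1.7996e+02 -7.0000e-02 -8.6290e+01] holder x,y mm -61.636541753565204 -0.6060447014479423 tip z 46.229492568072544 F holder -6.186999672745781 1.9327935008512271 14.615963124248868 open 0.00014044474736825407 [ 39.1  13.4 -37.5   0.1 -39.  -35.5]
t 9.075 TCP [0.4561 0.1283 0.2243] rpy [-1.7994e+02 -6.0000e-02 -8.6290e+01] holder x,y mm -56.59734314155268 -0.7410435035743834 tip z 46.26198678083243 F holder -6.0205201433650934 1.741592270046866 15.490089804579068 open 0.0002955320099860018 [ 39.6  13.5 -37.4   0.1 -39.1 -36. ]
```

```bash
M="python3 -m handwheel"
for i in 1; do $M '[[-1,-0.1,0,0,0,0,0],[-1,-0.1,0,0,0,0,0],[-1,-0.1,0,0,0,0,0],[-1,-0.1,0,0,0,0,0]]' >/dev/null; python3 w.py; done
$M '[[-1,-0.1,0,0,0,0,0],[-1,-0.1,0,0,0,0,0],[-1,-0.1,0,0,0,0,0],[-1,-0.1,0,0,0,0,0]]' >/dev/null; python3 w.py
python3 - <<'E'
from w import *
import cv2
s=snapshot("scene")["color"][200:275,220:325,::-1]
cv2.imwrite("pics/c3.png",cv2.convertScaleAbs(cv2.resize(s,None,fx=7,fy=7,interpolation=2),alpha=1.1))
E
```

```text
t 9.575 TCP [0.4556 0.1382 0.2243] rpy [-1.7993e+02 -8.0000e-02 -8.6290e+01] holder x,y mm -46.714105144194406 -0.8160512788511041 tip z 46.28224816224203 F holder -7.998027078782185 0.01597052355875378 14.847817893844608 open 0.0005136683582005761 [ 40.7  13.7 -37.1   0.2 -39.2 -37.1]
t 10.075 TCP [0.4549 0.1482 0.2243] rpy [-1.7994e+02 -7.0000e-02 -8.6290e+01] holder x,y mm -36.732998680585354 -0.8024266130038801 tip z 46.29587164969118 F holder -7.278045485260008 0.3562135320833826 14.128771997912759 open 9.781980812120946e-05 [ 41.7  13.9 -36.9   0.2 -39.3 -38.1]
```

View pics/c3.png

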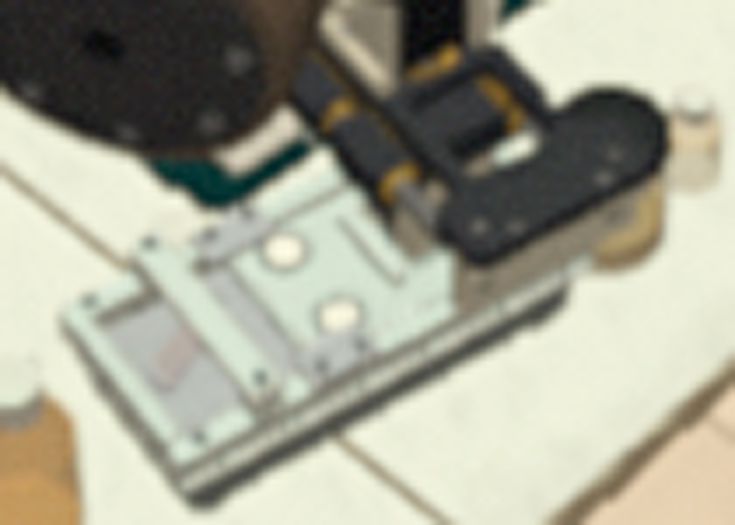

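The carrier's nose is under the lips, with the samples at (285,250) and (337,315) and the fingertips right behind the ridge. I keep pushing.

```bash
M="python3 -m handwheel"
$M '[[-1,-0.1,0,0.01,0,0,0],[-1,-0.1,0,0,0,0,0],[-1,-0.1,0,0,0,0,0],[-1,-0.1,0,0,0,0,0],[-1,-0.1,0,0,0,0,0]]' >/dev/null; python3 w.py
$M '[[-1,-0.1,0,0.01,0,0,0],[-1,-0.1,0,0,0,0,0],[-1,-0.1,0,0,0,0,0],[-1,-0.1,0,0,0,0,0]]' >/dev/null; python3 w.py
```

```text
t 10.75 TCP [0.4542 0.1605 0.2242] rpy [-1.7993e+02 -9.0000e-02 -8.6290e+01] holder x,y mm -24.35473093584843 -0.8491333708314018 tip z 46.23192587922181 F holder -8.569581835113908 -0.3028411541736443 16.27316035029519 open 0.00036103296297228336 [ 43.   14.2 -36.5   0.2 -39.4 -39.4]
t 11.25 TCP [0.4536 0.1704 0.2241] rpy [-1.7993e+02 -1.0000e-01 -8.6280e+01] holder x,y mm -14.468539718760594 -0.8934824138629401 tip z 46.12322169481165 F holder -10.055353993177315 0.4709021039415314 18.484626391018303 open 0.000535099167557732 [ 44.   14.4 -36.1   0.2 -39.5 -40.4]
```

```bash
M="python3 -m handwheel"
$M '[[-1,-0.1,0,0,0,0,0],[-1,-0.1,0,0,0,0,0],[-1,-0.1,0,0,0,0,0],[-1,-0.1,0,0,0,0,0]]' >/dev/null; python3 w.py
$M '[[-1,-0.1,0,0,0,0,0],[-1,-0.1,0,0,0,0,0],[-1,-0.1,0,0,0,0,0],[-1,-0.1,0,0,0,0,0]]' >/dev/null; python3 w.py
```

```text
t 11.75 TCP [0.4529 0.1804 0.2241] rpy [-1.7993e+02 -1.0000e-01 -8.6280e+01] holder x,y mm -4.425035160949891 -0.8590259061190978 tip z 46.07242225239882 F holder -8.722041079501297 0.4868252374002151 19.279135485833148 open 0.0002489998588466177 [ 44.9  14.6 -35.8   0.2 -39.6 -41.4]
t 12.25 TCP [0.4522 0.1904 0.224 ] rpy [-1.7994e+02 -1.0000e-01 -8.6290e+01] holder x,y mm 5.5434588414683414 -0.8257528707457522 tip z 46.00908815392987 F holder -8.64743633427742 0.9310954181626604 17.919701038847787 open 0.0006629855805906451 [ 45.9  14.9 -35.4   0.2 -39.7 -42.3]
```

```bash
M="python3 -m handwheel"
$M '[[-1,-0.1,0,0.01,0,0,0],[-1,-0.1,0,0,0,0,0],[-1,-0.1,0,0,0,0,0],[-1,-0.1,0,0,0,0,0]]' >/dev/null; python3 w.py
$M '[[-1,-0.1,0,0.01,0,0,0],[-1,-0.1,0,0,0,0,0]]' >/dev/null; python3 w.py
$M '[[-1,-0.1,0,0.01,0,0,0],[-1,-0.1,0,0,0,0,0]]' >/dev/null; python3 w.py
```

```text
t 12.75 TCP [0.4514 0.1992 0.2239] rpy [179.98  -0.23 -86.29] holder x,y mm 14.418908298745702 -0.527415754122205 tip z 45.865310620541 F holder -15.935908546657657 -0.7774128081986722 23.11010786286029 open 0.00025945128984631346 [ 46.8  15.2 -35.    0.3 -40.  -43.2]
t 13.0 TCP [0.4509 0.2035 0.2234] rpy [179.93  -0.31 -86.3 ] holder x,y mm 18.781251993149468 -0.3087599923590641 tip z 45.429576476357205 F holder -25.494197523646296 -2.41165729970629 27.00068787278534 open 0.0002271522350868442 [ 47.2  15.3 -34.9   0.3 -40.1 -43.7]
t 13.25 TCP [0.4505 0.2083 0.2234] rpy [179.93  -0.32 -86.31] holder x,y mm 23.58367055470652 -0.2664814462709688 tip z 45.42650952676961 F holder -19.05703793875638 1.1111774657455051 25.240446041244706 open 0.000704525359927943 [ 47.6  15.5 -34.6   0.3 -40.1 -44.1]
```

```bash
M="python3 -m handwheel"
$M '[[-1,-0.1,0,-0.02,0,0,0],[-1,-0.04,0,0,0,0,0]]' >/dev/null; python3 w.py
$M '[[-1,-0.06,0,0,0,0,0],[-1,0,0,0,0,0,0]]' >/dev/null; python3 w.py
$M '[[-1,-0.06,0,0,0,0,0],[-1,0,0,0,0,0,0]]' >/dev/null; python3 w.py
```

```text
t 13.5 TCP [0.4503 0.212  0.2235] rpy [179.92  -0.32 -86.3 ] holder x,y mm 27.28340319669718 -0.23581606946325917 tip z 45.461952666457 F holder -21.57888099997058 -3.082732261466803 20.01970555667791 open 0.00020653316463924954 [ 48.   15.6 -34.5   0.3 -40.2 -44.5]
t 13.75 TCP [0.4503 0.2124 0.2235] rpy [179.89  -0.44 -86.3 ] holder x,y mm 27.712180900810264 -0.3316722283218426 tip z 45.46718414251952 F holder -24.855115022178325 -5.3126671184574 22.16594647118756 open 0.000562196089621467 [ 48.   15.6 -34.4   0.4 -40.3 -44.6]
t 14.0 TCP [0.4503 0.213  0.2235] rpy [179.85  -0.55 -86.31] holder x,y mm 28.21540073752843 -0.35701943795811714 tip z 45.451760675195544 F holder -31.470391359499914 -8.375837887142993 22.852072304429626 open -4.8460465029261525e-05 [ 48.1  15.7 -34.4   0.4 -40.4 -44.7]
```

```bash
M="python3 -m handwheel"
$M '[[-1,0.06,0,-0.035,0,0,0],[-1,0,0,0,0,0,0]]' >/dev/null; python3 w.py
$M '[[-1,0.05,0,-0.025,0,0,0],[-1,0,0,0,0,0,0]]' >/dev/null; python3 w.py
```

```text
t 14.25 TCP [0.4503 0.2124 0.2235] rpy [179.87  -0.41 -86.35] holder x,y mm 27.651029145080628 -0.2853551026992249 tip z 45.52019545280913 F holder -24.411261503259542 -9.788372895734174 10.539350772101661 open 0.00047438274298944707 [ 48.   15.6 -34.4   0.3 -40.3 -44.6]
t 14.5 TCP [0.4503 0.212  0.2236] rpy [179.89  -0.31 -86.36] holder x,y mm 27.29489231075172 -0.25540536435905314 tip z 45.58604537658731 F holder -17.484267384963893 -8.793226801775843 3.4497335849759674 open 0.0005179642105735052 [ 47.9  15.6 -34.4   0.2 -40.3 -44.5]
```

```bash
M="python3 -m handwheel"
$M '[[-1,0.08,0,0,0,0,0],[-1,0,0,0,0,0,0]]' >/dev/null; python3 w.py
$M '[[-1,0.04,0,-0.01,0,0,0],[-1,0,0,0,0,0,0]]' >/dev/null; python3 w.py
```

```text
t 14.75 TCP [0.4503 0.2114 0.2236] rpy [ 1.7993e+02 -1.6000e-01 -8.6360e+01] holder x,y mm 26.63464993672312 -0.23600530289823174 tip z 45.618396184458895 F holder -9.249700948117097 -3.206650946991123 0.6395312570013058 open 0.0002601490884541217 [ 47.9  15.5 -34.5   0.1 -40.2 -44.3]
t 15.0 TCP [0.4503 0.2111 0.2238] rpy [ 1.7995e+02 -9.0000e-02 -8.6360e+01] holder x,y mm 26.354129178873254 -0.18254951094590618 tip z 45.84186367355533 F holder -5.649158001149987 -2.7564221039702352 -0.3248708807521674 open 0.00017829095881865414 [ 47.8  15.5 -34.5   0.  -40.2 -44.2]
```

```bash
M="python3 -m handwheel"
$M '[[-1,0.1,0,-0.02,0,0,0],[-1,0.1,0,-0.02,0,0,0],[-1,0,0,-0.05,0,0,0]]' >/dev/null; python3 w.py
$M '[[-1,0,0,-0.2,0,0,0],[-1,0,0,-0.8,0,0,0],[-1,0,0,-1,0,0,0],[-1,0,0,-1,0,0,0],[-1,0,0,-1,0,0,0]]' >/dev/null
$M '[[-1,1,0,-1,0,0,0],[-1,1,0,-1,0,0,0],[-1,1,0,0,0,0,0],[-1,1,0,0,0,0,0],[-1,1,0,0,0,0,0]]' >/dev/null
$M '[[-1,1,0,0,0,0,0],[-1,1,0,0,0,0,0],[-1,1,0,0,0,0,0],[-1,1,0,0,0,0,0],[-1,0,0,0,0,0,0]]' >/dev/null; python3 w.py
python3 - <<'E'
from w import *
import cv2
t=snapshot("top")["color"][212:274,205:365,::-1];s=snapshot("scene")["color"][210:275,220:348,::-1]
c=np.zeros((600,800,3),np.uint8);c[:310]=cv2.resize(t,(800,310),interpolation=2);c[310:,:571]=cv2.resize(s,(571,290),interpolation=2)
cv2.imwrite("pics/c4.png",cv2.convertScaleAbs(c,alpha=1.3))
E
```

```text
t 15.375 TCP [0.4506 0.207  0.2265] rpy [-1.7999e+02  2.0000e-02 -8.6340e+01] holder x,y mm 22.251029932848578 -0.28486578115864647 tip z 48.5079176259901 F holder -0.3855702506542435 -0.0003071166772181874 -0.9252508580966508 open 0.0004765413779391042 [ 47.4  15.1 -34.5  -0.  -40.4 -43.8]
t 17.25 TCP [ 0.4648 -0.0187  0.3767] rpy [-1.7998e+02  1.0000e-02 -8.6440e+01] holder x,y mm -203.84287807261646 -0.00048684005774478345 tip z 198.74658163044805 F holder 0.08780030086629456 -0.8112546560416298 0.3772177899591476 open 0.0007018300491130065 [ 22.    1.7 -27.1  -0.  -61.2 -18.5]
```

View pics/c4.png

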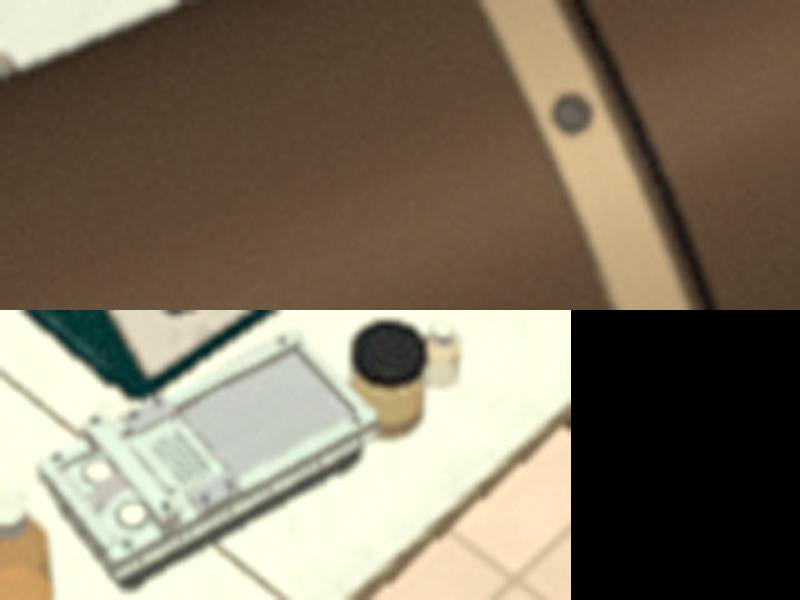

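The carrier sits under the bridge: the samples are at (97,470) and (133,514), the platform is empty and the jar hasn't moved. I'll check the distance numerically before handing in.

```bash
python3 - <<'E'
from h import *
p=[.45177,.18477,1.634987]
def loc(w):
    d=(w[:2]-p[:2]);c,s=np.cos(p[2]),np.sin(p[2]);return np.round([1000*(c*d[0]+s*d[1]),1000*(-s*d[0]+c*d[1])],1)
for q,z in(((222,398),.0525),((257,439),.0525),((97,470),.0457),((133,514),.0457)): print(loc(ray("scene",sp(*q),z)))
E
```

```text
[-19.6 -17.5]
[-19.   20.5]
[ 68.9 -18.4]
[68.6 20.9]
```

```bash
python3 -c "
from plant import *
print(close_job())"
```

```text
the job is handed in; nothing more can be done
None
```

I pressed the carrier down and pushed it home: the camera puts its travel at about 88 mm, as expected, with the arm clear. I handed the job in at about 17 s; no verdict came back, and I saw neither the platform height nor the leaf angle directly.

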